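Slide the bowl that fits into the treat bin's bay and shut the flap

TASK

Three look-alike steel pet bowls stand on the table, and only one fits the bay at the foot of the tan treat bin: the biggest that goes in between its two side cheeks. Slide that bowl along the table, without lifting it off, into the bay until it is fully home against the back, then push the bin's raised flap down until it is shut over the bowl. Leave the other two bowls and the rest of the things on the table where they are.

Things in the scene. Friction and masses are not known exactly. Their poses are not given: they have to be found in the camera images.
- bin: tan plastic treat bin, fixed; 176 mm wide, 221 mm high. In front, at its foot, an open bay on the bare table between two low cheeks. Origin: on the table, the spot where the fitting bowl's centre is when fully home. +x points into the bay, towards the bin (bowls slide in along +x), z up. The bay's flat back is at x = +55 mm; an 80 mm high plinth runs from there to the rear, x = +280 mm.
- bay_mouth (a point): middle of the bay's mouth, on the table 55 mm in front (-x) of the bin's origin; axes as the bin's. The cheeks are 30 mm high and 14 mm thick, 118 mm apart inside from the bay's back to 22 mm inside the mouth, then flare to 142 mm apart inside and 164 mm over all at the mouth.
- flap_hinge (a point): middle of the flap's hinge line, which runs along the bin's y; it is 90 mm behind (+x) the bin's origin and 92 mm above the table. The hopper's front face stands 23 mm behind the hinge and is 212 mm high.
- flap (a joint): flap angle, rad: 0 = shut, level over the bay; grows as the flap swings up and back, 1.2 to 1.4 at the start. Plastic, 128 mm wide, 4 mm thick, 162 mm from hinge to front; its hinge friction (0.1 N m) holds it at any angle, so push it all the way down. A 20 mm lip hangs from its front edge; shut, the lip's foot is 76 mm and the upper face 96 mm above the table.
- flap_edge (a point): middle of the flap's front edge on its upper (outer) face, 160 mm from the hinge; it moves with the flap. Raised, this edge is the flap's top, and the upper face looks to the bin.
- bowl_small_center (a point): small bowl: round steel pet bowl with rubber foot, 92 mm diameter at the foot, 76 mm at the rim, 42 mm high; the point is its centre, 21 mm up. All three bowls have one shape: outside narrowing upwards, inner floor 10 mm up.
- bowl_medium_center (a point): medium bowl: as the small one but 110 mm diameter at the foot, 94 mm at the rim, 42 mm high, about 0.24 kg; its inside is 84 mm wide at the rim and 66 mm at 13 mm above the table. The point is its centre, 21 mm up.
- bowl_large_center (a point): large bowl: as the others but 128 mm diameter at the foot, 112 mm at the rim, 42 mm high. The point is its centre, 21 mm up.
- coaster: white ceramic coaster, a disc of 102 mm diameter, 9 mm thick, lying on the table; origin at the centre of its underside.
- bone: black rubber chew bone, 140 mm long along its x, 62 mm wide at the ends, 34 mm high; origin under its middle on the table.
- treat_jar: low glass treat jar with a metal lid, 84 mm diameter, about 75 mm high; origin under its middle on the table.
- brush: wooden grooming brush lying at the right side of the table, handle to its -x, about 175 mm long and 35 mm high; origin at its underside near where the handle joins the head.
There are look-alikes about, which are no part of the job. Leave any orange look-alike of the part that bears bowl_medium_center alone.

How it is judged:
On the way, in this order (a step that is already met when the one before it is completed fails the run):
1. the medium bowl is fully home in the bay (x of bowl_medium_center in the frame of bin between -0.01 and 0.01 m and y of bowl_medium_center in the frame of bin between -0.01 and 0.01 m and angle between bowl_medium_center's own z axis and vertical below 0.1 rad), for 0.2 s.
2. the flap is shut over it (value of joint flap below 0.08 rad), for 0.2 s.
At the end, for the whole second after the job is handed in: The medium bowl stands flat on the table in the bay, its centre within 10 mm of the home spot, the flap is shut to within 0.08 rad (about 13 mm at its edge), and the other two bowls and the bystanders are within 30 mm of where they stood (all of step 1 and value of joint flap below 0.08 rad and distance of each of bowl_small_center, bowl_large_center, coaster, bone, treat_jar, brush from where it was at the start of the episode below 0.03 m); the robot touches nothing.
It fails at once if the medium bowl is lifted off the table (over 20 mm) or tipped (over 0.4 rad) (height (world z) of bowl_medium_center above 0.041 m or angle between bowl_medium_center's own z axis and vertical above 0.4 rad).
It fails at once if another bowl is moved more than 30 mm (distance of any of bowl_small_center, bowl_large_center from where it was at the start of the episode above 0.03 m).
It fails at once if the coaster, bone, jar or brush is moved more than 30 mm (distance of any of coaster, bone, treat_jar, brush from where it was at the start of the episode above 0.03 m).
It also fails if it takes over 72 s, if anything falls off the work surface, if the arm or the gripper's body presses on something with over 40 N, if the wrist force passes 120 N, or if a joint passes its speed limit or range.

ROBOT

A 6-joint arm with a two-finger parallel gripper is mounted at the origin on the work surface. World frame = base frame: x ahead of the robot, y to its left, z up, the work surface at z = 0. Lengths are in m, angles in rad, forces in N, time in s.
With the tool pointing down it reaches from about 0.25 to 0.8 m from the base axis. Payload 8.5 kg.
Tool frame: the origin (TCP) lies at the very end of the fingers, on their centre line; the grasp point (between the pads) lies 19 mm behind it; z points along the fingers, y is the line along which they close (so a half turn about z gives the same grasp; the last joint's range is limited). The gripper opens to 85 mm and grips with 20 to 120 N. Pads are 22 mm wide; open, the fingers measure 114 mm over their backs; the gripper's body (76 mm by 85 mm) begins 54 mm behind the grasp point. The pads swing forward as they close: fully open they stand 13 mm farther back than shut.
Start: joints at [1.122, 0.238, -0.013, 1.319, 0, 1.571], TCP at [0.228, 0.473, 0.231] pointing down, gripper open.
Joint ranges: [-2.66, 2.66], [-1.03, 1.9], [-1.14, 1.46], [-1.82, 2.27], [-1.45, 1.34], [-3.14, 3.14]. Speed limits (rad/s): [2.22, 2.22, 2.79, 3.14, 3.14, 3.14].

INTERFACE

Orientations are given as a 3x3 rotation matrix whose columns are the frame's x, y, z axes.
In Python, from rig import status, vision, job gives the robot as it stands.
- The arm moves only by the tool apply_moves, never from a script. Its argument "series" is a list of rows, each a list of 3 entries, a list of its own where there are three numbers: the shift along the tool's x, y, z in cm, then the turn, a rotation vector about the tool's x, y, z in rad, then the finger opening in cm, from 0 to 8.54. A call has 1 to 12 rows; each row is the pose to reach, as a shift and turn from the pose commanded when the call began, along the tool's axes at that moment; what a row does not reach only later rows make up. A row lasts 1/12 s, in which the tool goes at most 41.7 mm and 7.16 degrees, less where a joint would pass 70% of its speed; a pose out of reach is approached as far as the arm can. A call with a gripper value outside its range is refused whole. The fingers move at their own pace and stop on an object; "squeeze" is the grip in N (left out, the last holds). Time passes only in rows, so rows that repeat a pose let the fingers close. It gives the time, the measured TCP pose, the force, the opening and the grip force at its end, in the units of the state.
- status.observe(): the state, without advancing time (a new reading comes with each control period).
- vision.camera(name): name is "scene" or "top" or "wrist"; returns a dict with "image" (420x560x3 uint8, red, green, blue), "fx", "fy", "cx", "cy" (pixels), "R" (3x3) and "t" (3): a world point X has camera coordinates R X + t. Camera axes: x right, y down, z forward; pixel columns grow to the right and rows downward; lengths in m; the calibration is good to about 2 mm. A picture is of the moment at which its call begins. There is no depth.
- job.close_job(): hands the job in; it is judged then, once.
The state is a dict: "t": time; "joint_positions": joint angles; "joint_velocities": joint speeds; "joint_torque": joint torques, N m; "position": TCP position; "orientation": TCP orientation; "ft_force": force on the tool from outside, world axes, zero at the start; "moment": the same for the moment, N m; "opening": finger opening in m; "grip_force": force on a finger pad.
Only numpy, scipy, OpenCV 4.12 (cv2) and the standard library are available. Lean on these libraries where they do the work, as an engineer would, in place of code of your own. Each camera call takes 0.05 s, during which the arm holds its last target. There are 200 camera calls.

## Working session

There is one attempt and no reset: what is moved stays moved. The work goes in short steps, Python scripts to look and compute and a tool call to move; the robot and the scene stay as the last step left them, time stands still between calls to the robot, and variables do not carry over. Pictures are saved under pics/ and viewed, at most 10 in all, crops included, and the job is handed in when it is done.

Besides the shell and the picture viewer there is one more tool, called after "Emit:" as name([rows], argument=value, ...), one row to a line, values as JSON. apply_moves: Moves the arm, as the interface text tells. Its arguments: {"type":"object","properties":{"series":{"type":"array","items":{"type":"array"}},"squeeze":{"type":"number"}},"required":["series"]}

```bash
mkdir -p pics; ls; cat > h.py <<'E'
import numpy as np, cv2
from rig import status, vision, job
def ray(c,u,v):
    R=np.array(c["R"]);t=np.array(c["t"])
    d=R.T@np.array([(u-c["cx"])/c["fx"],(v-c["cy"])/c["fy"],1.]);return -R.T@t,d/np.linalg.norm(d)
def onz(c,u,v,z):
    o,d=ray(c,u,v);return o+d*(z-o[2])/d[2]
def tri(rs):
    A=sum(np.eye(3)-np.outer(d,d) for o,d in rs);b=sum((np.eye(3)-np.outer(d,d))@o for o,d in rs);return np.linalg.solve(A,b)
def proj(c,X):
    p=np.array(c["R"])@np.array(X)+np.array(c["t"]);return c["fx"]*p[0]/p[2]+c["cx"],c["fy"]*p[1]/p[2]+c["cy"]
def save(c,n): cv2.imwrite("pics/"+n,np.array(c["image"])[:,:,::-1])
E
python3 - <<'E'
from h import *
import pickle
s=status.observe();print(s)
D={}
for n in("scene","top"):
    c=vision.camera(n);D[n]=c;save(c,n+"0.png");print(n,c["fx"],c["cx"],c["cy"],ray(c,280,210))
pickle.dump(D,open("c0.pkl","wb"))
E
```

```text
pics
{'t': 0.0, 'joint_positions': array([ 1.12202184e+00,  2.38795114e-01, -1.42579092e-02,  1.31924535e+00,
        2.15412182e-05,  1.57079174e+00]), 'joint_velocities': array([-0.00033362, -0.00046295,  0.00052702,  0.00090895,  0.00073547,
        0.00135614]), 'joint_torque': array([ 2.35600848e-03, -5.38783908e+01,  3.46438479e+01,  1.84073194e-02,
        1.93175392e-04, -1.23433099e-05]), 'position': array([0.22758159, 0.47262286, 0.23066871]), 'orientation': array([[-9.00981460e-01,  4.33857072e-01, -6.71086441e-04],
       [ 4.33857590e-01,  9.00980458e-01, -1.34396262e-03],
       [ 2.15480836e-05, -1.50204135e-03, -9.99998872e-01]]), 'ft_force': array([0.30555128, 0.74150505, 0.1074085 ]), 'moment': array([0.02121574, 0.00463317, 0.00189504]), 'grip_force': 0.0, 'opening': 0.08541673311461924}
scene 502.2449399842717 279.9686996756425 204.84176121081782 (array([1.49509919, 0.25509652, 1.25126657]), array([-0.58010196, -0.18827652, -0.79248576]))
top 511.55336832414343 278.69631546052386 210.94403126971665 (array([ 0.32190997, -0.03241838,  1.44379898]), array([ 0.22073613,  0.00525521, -0.97531941]))
```

View pics/top0.png

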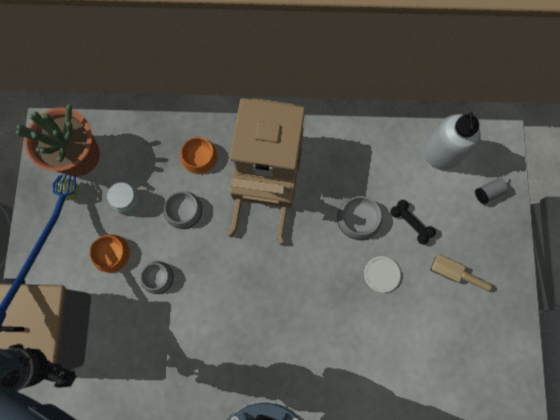

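View pics/scene0.png

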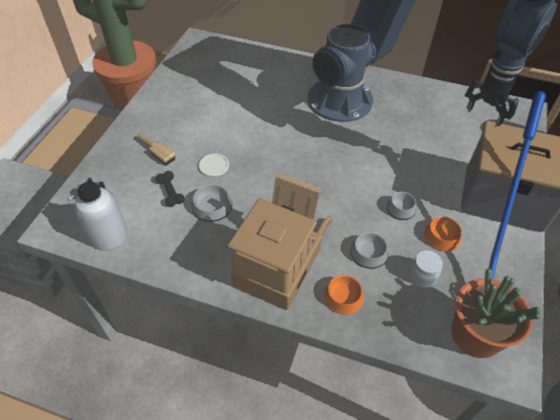

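Top view: steel bowls at (182,210), (156,277) and (360,217); orange look-alikes at (198,155) and (110,253); the bin is at (265,150) and its cheek tips are near (234,233) and (282,240). The medium bowl could be confused with any of those five bowls. By size it should be (182,210), between the small one at (156,277) and the large one at (360,217). I'll check this in a close crop.

```bash
python3 - <<'E'
from h import *
import pickle
D=pickle.load(open("c0.pkl","rb"))
a=np.array(D["top"]["image"])[:,:,::-1]
cr=a[140:300,130:320]
cv2.imwrite("pics/crop1.png",cv2.resize(np.clip(cr*1.4,0,255).astype(np.uint8),None,fx=4,fy=3.75,interpolation=cv2.INTER_CUBIC)[:600])
b=np.array(D["scene"]["image"])[:,:,::-1]
cr=b[160:310,220:420]
cv2.imwrite("pics/crop2.png",cv2.resize(np.clip(cr*1.4,0,255).astype(np.uint8),None,fx=4,fy=4,interpolation=cv2.INTER_CUBIC))
# sizes: foot span via rows
for n,u in(("m",(182,210)),("s",(156,277)),("l",(360,217))):
    print(n,onz(D["top"],*u,.04))
E
```

```text
m [0.63199169 0.25086335 0.04      ]
s [0.44247817 0.30891097 0.04      ]
l [ 0.62570629 -0.24966146  0.04      ]
```

View pics/crop1.png

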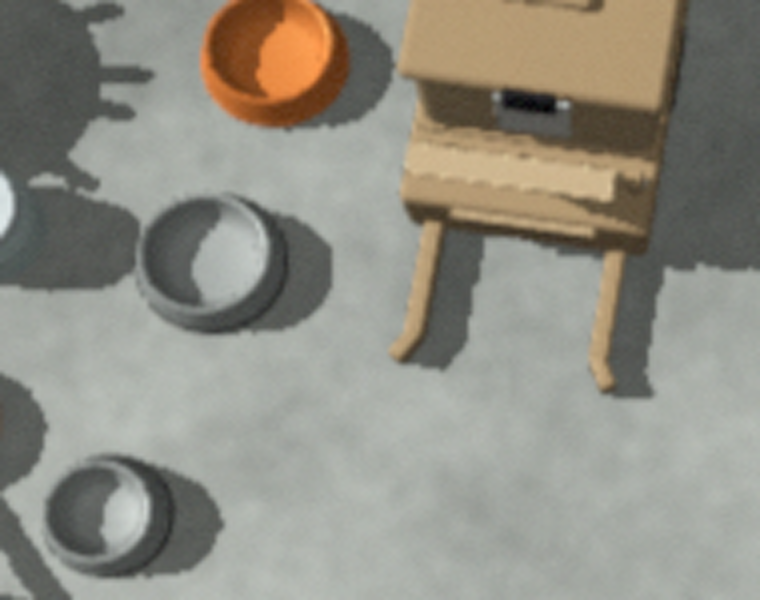

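View pics/crop2.png

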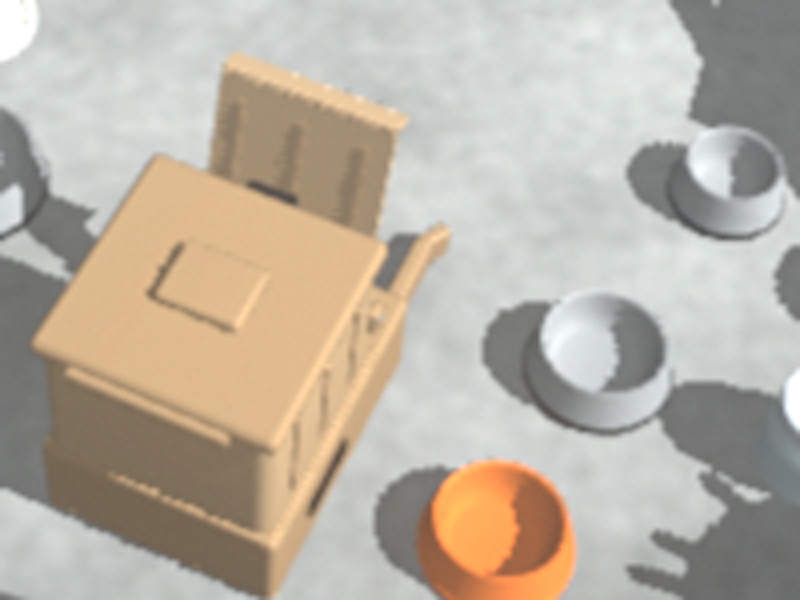

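Crops: the bowl at top-view (182,207) has a rim about 33 px across, or roughly 93 mm, so it is the medium bowl and is unpainted steel. Its rim in the scene view is centred at about (371,246). The cheek tips sit at (230,234) and (281,243) in the top view.

```bash
python3 - <<'E'
from h import *
import pickle
D=pickle.load(open("c0.pkl","rb"));T,S=D["top"],D["scene"]
c1=lambda x,y:(130+x/4,140+y/3.75); c2=lambda x,y:(220+x/4,160+y/4)
print("med rim tri",tri([ray(T,*c1(207,251)),ray(S,*c2(603,345))]),onz(T,*c1(207,251),.042),onz(S,*c2(603,345),.042))
print("rim w",onz(T,*c1(140,251),.042)-onz(T,*c1(272,251),.042))
L=onz(T,*c1(399,354),.03);R=onz(T,*c1(605,386),.03);print("tips",L,R,np.linalg.norm(L-R))
a=onz(T,*c1(402,78),.221);b=onz(T,*c1(668,110),.221);print("lid front",a,b,np.linalg.norm(a-b))
for p,q in((L,R),(a,b)):
    d=(p-q)/np.linalg.norm(p-q);print("yaw",np.degrees(np.arctan2(-d[0],d[1])), (p+q)/2)
# left cheek right tip in scene
print("L tip scene",onz(S,*c2(446,234),.03))
# flap edge in scene: top corners (235,57),(408,122)
for p in((235,57),(408,122)):print("flapedge scene",onz(S,*c2(*p),.245))
for p in((408,165),(612,190)):print("flap top",onz(T,*c1(*p),.245))
print("flap tri mid",tri([ray(S,*c2(321,90)),ray(T,*c1(508,155))]))
E
```

```text
med rim tri [0.64220275 0.25552479 0.03250058] [0.64036578 0.25177764 0.042     ] [0.64828238 0.25727446 0.042     ]
rim w [-0.00256852  0.09286703  0.        ]
tips [0.56786179 0.11412356 0.03      ] [ 0.54769643 -0.03088217  0.03      ] 0.1464011725302252
lid front [0.72156092 0.10160995 0.221     ] [ 0.70383076 -0.06537396  0.221     ] 0.16792255289389846
yaw -7.9171137574808235 [0.55777911 0.04162069 0.03      ]
yaw -6.060891727747198 [0.71269584 0.01811799 0.221     ]
L tip scene [0.58030987 0.1228519  0.03      ]
flapedge scene [ 0.64533344 -0.02604334  0.245     ]
flapedge scene [0.66149736 0.09880736 0.245     ]
flap top [0.65477453 0.092458   0.245     ]
flap top [ 0.64144284 -0.03190629  0.245     ]
flap tri mid [0.66042815 0.03500988 0.25170498]
```

Emit:
apply_moves([
  [[-42.7,-3.3,10],[0,0,1.244],4],
  [[-42.7,-3.3,10],[0,0,1.244],4],
  [[-42.7,-3.3,10],[0,0,1.244],4],
  [[-42.7,-3.3,10],[0,0,1.244],4],
  [[-42.7,-3.3,10],[0,0,1.244],4],
  [[-42.7,-3.3,10],[0,0,1.244],4],
  [[-42.7,-3.3,10],[0,0,1.244],4],
  [[-42.7,-3.3,10],[0,0,1.244],4],
  [[-42.7,-3.3,10],[0,0,1.244],4],
  [[-42.7,-3.3,10],[0,0,1.244],4],
  [[-42.7,-3.3,10],[0,0,1.244],4],
  [[-42.7,-3.3,10],[0,0,1.244],4],
], squeeze=25)

```text
t: 1.1
position: [0.6012, 0.2547, 0.1287]
orientation: [[0.126, 0.992, -0.001], [0.992, -0.126, -0.002], [-0.002, -0.001, -1.0]]
ft_force: [-0.8, 1.2, -0.6]
opening: 0.0399
grip_force: 0.0
```

```bash
python3 - <<'E'
from h import *
c=vision.camera("wrist");save(c,"w1.png");s=status.observe();print(s["t"],s["position"],s["orientation"],s["opening"])
import pickle;pickle.dump(c,open("w1.pkl","wb"))
print(ray(c,280,210),proj(c,[.642,.253,.042]),proj(c,s["position"]))
E
```

```text
1.15 [0.59933698 0.25598756 0.12937945] [[ 0.12478266  0.99218164 -0.00220726]
 [ 0.99218308 -0.12478542 -0.00115645]
 [-0.00142285 -0.0020457  -0.9999969 ]] 0.03968832278632295
(array([0.60948638, 0.3194572 , 0.27221893]), array([-0.03932757, -0.26632738, -0.96307999])) (np.float64(341.1802285332448), np.float64(206.51734717464063)) (np.float64(277.20279103511217), np.float64(262.66105180279135))
```

View pics/w1.png

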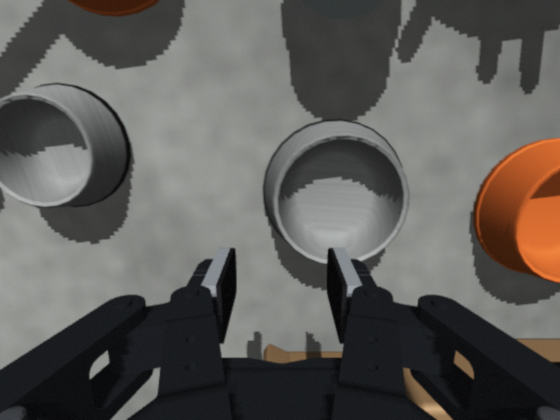

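The wrist view shows the medium bowl's rim centred at (341,199), 136 px wide, so its centre is about (0.642, 0.258). The near-side rim lies between the fingers once I shift about 7 mm along tool x. Descending now.

Emit:
apply_moves([
  [[0.7,-0.2,3],[0,0,0],4],
  [[0.7,-0.2,6.5],[0,0,0],4],
  [[0.7,-0.2,9],[0,0,0],4],
  [[0.7,-0.2,11.1],[0,0,0],4],
  [[0.7,-0.2,11.1],[0,0,0],4],
  [[0.7,-0.2,11.1],[0,0,0],4],
])

```text
t: 1.65
position: [0.5955, 0.2655, 0.0199]
orientation: [[0.12, 0.993, -0.002], [0.993, -0.12, -0.001], [-0.001, -0.002, -1.0]]
ft_force: [-0.5, 0.5, 0.6]
opening: 0.0401
grip_force: 0.0
```

Emit:
apply_moves([
  [[0,0,0],[0,0,0],2],
  [[0,0,0],[0,0,0],1],
  [[0,0,0],[0,0,0],0],
  [[0,0,0],[0,0,0],0],
  [[0,0,0],[0,0,0],0],
  [[0,0,0],[0,0,0],0],
], squeeze=25)

```text
t: 2.15
position: [0.5974, 0.2659, 0.0225]
orientation: [[0.121, 0.993, 0.002], [0.993, -0.121, 0.002], [0.002, 0.001, -1.0]]
ft_force: [-3.9, 0.5, 6.8]
opening: 0.0099
grip_force: 25.2
```

Emit:
apply_moves([
  [[-0.6,-0.8,0],[0,0,0],0],
  [[-1.9,-2.3,0],[0,0,0],0],
  [[-3.4,-4.1,0],[0,0,0],0],
  [[-4.9,-5.9,0],[0,0,0],0],
  [[-6.4,-7.7,0],[0,0,0],0],
  [[-8,-9.5,0],[0,0,0],0],
  [[-9.6,-11.4,0],[0,0,0],0],
  [[-11.2,-13.2,0],[0,0,0],0],
  [[-13.5,-13.4,0],[0,0,0],0],
  [[-16,-13.5,0],[0,0,0],0],
  [[-18.5,-13.6,0],[0,0,0],0],
  [[-20.5,-13.7,0],[0,0,0],0],
])

```text
t: 3.15
position: [0.4386, 0.0787, 0.0228]
orientation: [[0.121, 0.993, 0.006], [0.993, -0.121, 0.004], [0.004, 0.006, -1.0]]
ft_force: [2.3, 6.3, 10.2]
opening: 0.0083
grip_force: 26.8
```

Emit:
apply_moves([
  [[-1,0,0],[0,0,0],0],
  [[-2,0,0],[0,0,0],0],
  [[-2,0,0],[0,0,0],0],
  [[-2,0,0],[0,0,0],0],
])

```text
t: 3.48
position: [0.436, 0.0578, 0.0225]
orientation: [[0.123, 0.992, 0.005], [0.992, -0.123, -0.0], [0.0, 0.006, -1.0]]
ft_force: [1.1, -2.7, 9.5]
opening: 0.0085
grip_force: 26.3
```

```bash
python3 - <<'E'
from h import *
s=status.observe();print(s["t"],s["position"],s["orientation"],s["ft_force"],s["opening"])
c=vision.camera("top");w=vision.camera("wrist")
import pickle;pickle.dump((c,w),open("c2.pkl","wb"))
a=np.array(c["image"])[160:310,190:315,::-1]
b=np.array(w["image"])[:,:,::-1]
a=cv2.resize(np.clip(a*1.4,0,255).astype(np.uint8),None,fx=3.2,fy=3.2,interpolation=cv2.INTER_CUBIC)
b=cv2.resize(b,(400,300))
o=np.zeros((480,800,3),np.uint8);o[:a.shape[0],:400]=a;o[:300,400:]=b
cv2.imwrite("pics/two.png",o)
E
```

```text
3.4833 [0.43602883 0.05781138 0.02250727] [[ 1.23095211e-01  9.92379636e-01  5.49787405e-03]
 [ 9.92394828e-01 -1.23094840e-01 -4.07097999e-04]
 [ 2.72764164e-04  5.50617358e-03 -9.99984804e-01]] [ 1.14833414 -2.65085616  9.53161896] 0.008491740820927815
```

View pics/two.png

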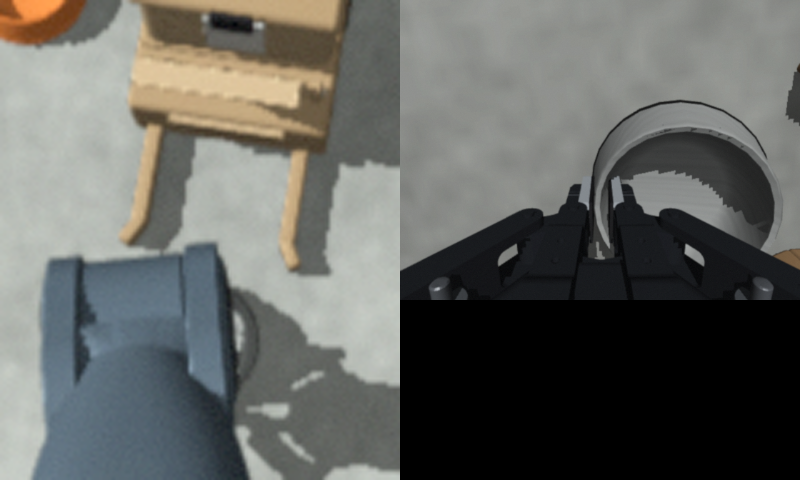

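The bowl is held with the gripper on its bin-side −x rim, and the wrist view shows its rim arc. I'll fit a circle to those rim points to find the centre.

```bash
python3 - <<'E'
from h import *
import pickle
from scipy.optimize import least_squares
c,w=pickle.load(open("c2.pkl","rb"))
P=[(595,215),(610,172),(640,143),(680,130),(720,137),(750,157),(775,190),(782,212)]
Q=np.array([onz(w,(x-400)*1.4,y*1.4,.042)[:2] for x,y in P])
f=least_squares(lambda p:np.hypot(*(Q-p[:2]).T)-p[2],[.48,.05,.047]);print(f.x,f.fun)
f2=least_squares(lambda p:np.hypot(*(Q-p[:2]).T)-.047,[.48,.05]);print(f2.x)
print("top foot right edge",onz(c,190+258/3.2,160+330/3.2,.0))
c3=lambda x,y:(190+x/3.2,160+y/3.2)
L=onz(c,*c3(128,236),.03);R=onz(c,*c3(293,262),.03);print(L,R,(L+R)/2)
# inner straight cheeks (top-edge centres): left (158,130)-(143,208); right (300,160)-(290,235)
l1,l2,r1,r2=[onz(c,*c3(*p),.03) for p in((155,135),(143,205),(300,160),(289,233))]
for a,b in((l1,l2),(r1,r2)):print(a,b,np.degrees(np.arctan2(*(a-b)[1::-1])))
E
```

```text
[0.48118746 0.04030773 0.05210359] [-0.00131972  0.00010949  0.00155698  0.00145996 -0.00076937 -0.0025725
 -0.0006079   0.00214305]
[0.48220694 0.0464383 ]
top foot right edge [ 0.49396281 -0.00236929  0.        ]
[0.56972894 0.11351308 0.03      ] [ 0.55070879 -0.0316746   0.03      ] [0.56021886 0.04091924 0.03      ]
[0.66138536 0.09397533 0.03      ] [0.59775688 0.10166604 0.03      ] -6.891850958128146
[ 0.64217751 -0.03542255  0.03      ] [ 0.57631126 -0.02747987  0.03      ] -6.875982805165228
```

Emit:
apply_moves([
  [[0,1,0],[0,0,0],0],
  [[0,2.5,0],[0,0,0],0],
  [[0,4,0],[0,0,0],0],
  [[0,5.5,0],[0,0,0],0],
  [[0,6.7,0],[0,0,0],0],
  [[0,7.8,0],[0,0,0],0],
  [[0,8.8,0],[0,0,0],0],
  [[0,9.8,0],[0,0,0],0],
  [[0,10.8,0],[0,0,0],0],
  [[0,11.8,0],[0,0,0],0],
  [[0,11.8,0],[0,0,0],0],
])

```text
t: 4.5
position: [0.5526, 0.0441, 0.0222]
orientation: [[0.122, 0.993, 0.003], [0.993, -0.122, 0.0], [0.001, 0.003, -1.0]]
ft_force: [-0.5, -0.7, 7.6]
opening: 0.0085
grip_force: 29.2
```

Emit:
apply_moves([
  [[0,0.6,0],[0,0,0],0],
  [[0,1.1,0],[0,0,0],0],
  [[0,1.5,0],[0,0,0],0],
  [[0,1.5,0],[0,0,0],0],
])

```text
t: 4.83
position: [0.5653, 0.0425, 0.0221]
orientation: [[0.122, 0.993, -0.0], [0.993, -0.122, 0.001], [0.001, -0.0, -1.0]]
ft_force: [-5.9, 0.8, 11.3]
opening: 0.0081
grip_force: 34.5
```

Emit:
apply_moves([
  [[0,0.2,0],[0,0,0],0],
  [[0,0.4,0],[0,0,0],0],
  [[0,0.4,0],[0,0,0],0],
])

```text
t: 5.08
position: [0.5654, 0.0425, 0.0219]
orientation: [[0.121, 0.993, -0.006], [0.993, -0.121, 0.002], [0.001, -0.007, -1.0]]
ft_force: [-19.6, 2.6, 22.4]
opening: 0.008
grip_force: 35.3
```

Emit:
apply_moves([
  [[0,0.2,0],[0,0,0],0],
  [[0,0.3,0],[0,0,0],0],
  [[0,0.3,0],[0,0,0],0],
])

```text
t: 5.33
position: [0.5655, 0.0425, 0.0218]
orientation: [[0.121, 0.993, -0.011], [0.993, -0.121, 0.002], [0.001, -0.011, -1.0]]
ft_force: [-30.1, 4.3, 30.3]
opening: 0.0081
grip_force: 36.3
```

```bash
python3 - <<'E'
from h import *
w=vision.camera("wrist");save(w,"w3.png")
import pickle;pickle.dump(w,open("w3.pkl","wb"))
E
```

```text
(no output)
```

View pics/w3.png

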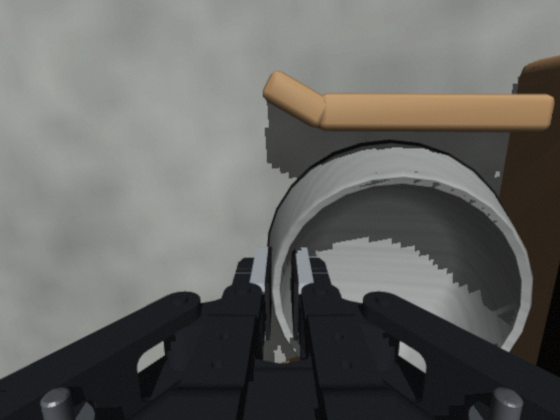

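The rim at (400,285) is central in the bay and the bowl is pressed firmly against the back, since the force rises with no further motion. Now relaxing, releasing and withdrawing.

Emit:
apply_moves([
  [[0,-0.4,0],[0,0,0],0],
  [[0,-0.6,0],[0,0,0],0],
  [[0,-0.6,0],[0,0,0],1.8],
  [[0,-0.6,0],[0,0,0],2.5],
  [[0,-0.6,0],[0,0,0],2.5],
  [[0,-0.6,0],[0,0,0],2.5],
])

```text
t: 5.88
position: [0.5673, 0.0422, 0.0207]
orientation: [[0.122, 0.993, 0.001], [0.993, -0.122, -0.0], [0.0, 0.001, -1.0]]
ft_force: [-0.2, -0.9, 0.4]
opening: 0.0251
grip_force: 0.0
```

Emit:
apply_moves([
  [[0,0,-1],[0,0,0],2.5],
  [[0,0,-3],[0,0,0],2.5],
  [[0,0,-5],[0,0,0],2.5],
  [[0,-2,-6.5],[0,0,0],2.5],
  [[0,-5,-7],[0,0,0],0],
  [[0,-8,-9],[0,0,0],0],
  [[0,-11,-12],[0,0,0],0],
  [[0,-11,-16],[0,0,0],0],
  [[0,-11,-20],[0,0,0],0],
  [[0,-11,-24],[0,0,0],0],
  [[0,-11,-27],[0,0,0],0],
  [[0,-11,-27],[0,0,0],0],
])

```text
t: 6.88
position: [0.4595, 0.0558, 0.2971]
orientation: [[0.122, 0.993, 0.01], [0.993, -0.122, 0.001], [0.002, 0.01, -1.0]]
ft_force: [0.3, 0.2, -0.9]
opening: -0.0003
grip_force: 0.0
```

```bash
python3 - <<'E'
from h import *
import pickle
s=status.observe();print(s["t"],s["position"],s["joint_positions"])
S=vision.camera("scene");T=vision.camera("top");w=vision.camera("wrist")
pickle.dump((S,T,w),open("c4.pkl","wb"))
o=np.zeros((600,800,3),np.uint8)
o[:300,:400]=cv2.resize(np.array(S["image"])[150:270,200:360,::-1],(400,300))
o[:300,400:]=cv2.resize(np.array(w["image"])[:,:,::-1],(400,300))
o[300:,:400]=cv2.resize(np.array(T["image"])[150:270,180:340,::-1],(400,300))
cv2.imwrite("pics/c4.png",o)
E
```

```text
6.8833 [0.45947088 0.05582634 0.29713946] [ 1.20970849e-01  1.08676042e-01 -8.28449524e-03  1.44406516e+00
 -9.37410718e-05  1.81377187e+00]
```

View pics/c4.png

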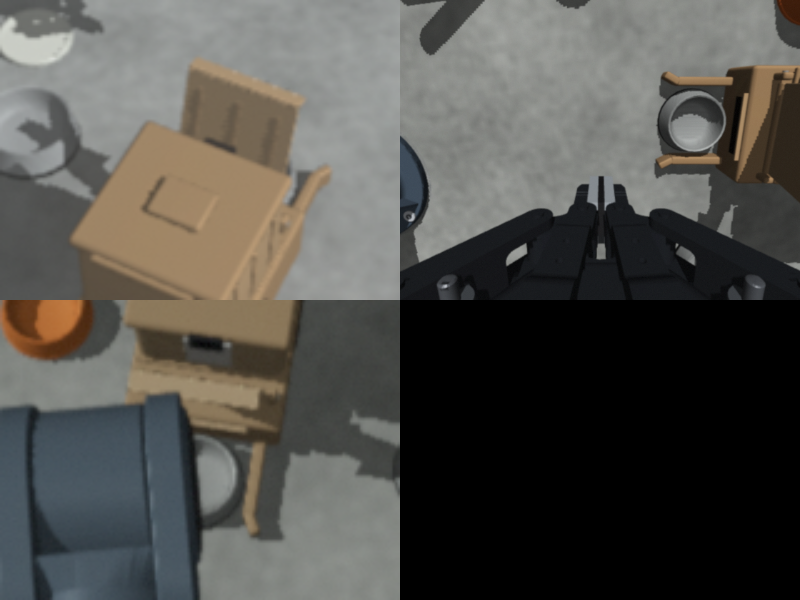

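The bowl sits home and the flap is still raised. Moving over the flap's edge and down behind it.

Emit:
apply_moves([
  [[0,3,0],[0,0,0],0],
  [[0,7,0],[0,0,0],0],
  [[0,11,0],[0,0,0],0],
  [[0,15,0],[0,0,0],0],
  [[0,18.5,0],[0,0,0],0],
  [[0,21.5,0],[0,0,0],0],
  [[0,23.8,0],[0,0,0],0],
  [[0,23.8,0],[0,0,0],0],
  [[0,23.8,2],[0,0,0],0],
  [[0,23.8,4.5],[0,0,0],0],
  [[0,23.8,6.8],[0,0,0],0],
  [[0,23.8,6.8],[0,0,0],0],
])

```text
t: 8.03
position: [0.6905, 0.0266, 0.2162]
orientation: [[0.122, 0.993, -0.01], [0.993, -0.122, -0.0], [-0.002, -0.01, -1.0]]
ft_force: [-0.4, -0.2, -0.8]
opening: 0.0001
grip_force: 0.0
```

Emit:
apply_moves([
  [[0,-1.5,0],[0,0,0],0],
  [[0,-2.4,0],[0,0,0],0],
  [[0,-3.3,0.3],[0,0,0],0],
  [[0,-4.3,0.7],[0,0,0],0],
  [[0,-5.2,1.3],[0,0,0],0],
  [[0,-6.1,1.9],[0,0,0],0],
  [[0,-6.8,2.6],[0,0,0],0],
  [[0,-7.6,3.3],[0,0,0],0],
  [[0,-8.3,4.1],[0,0,0],0],
  [[0,-9,5],[0,0,0],0],
  [[0,-9.5,5.8],[0,0,0],0],
  [[0,-9.5,5.8],[0,0,0],0],
])

```text
t: 9.03
position: [0.5974, 0.0383, 0.1638]
orientation: [[0.121, 0.993, -0.003], [0.993, -0.121, -0.0], [-0.001, -0.003, -1.0]]
ft_force: [0.5, 0.3, 1.3]
opening: -0.0002
grip_force: 0.0
```

```bash
python3 - <<'E'
from h import *
S=vision.camera("scene");w=vision.camera("wrist")
o=np.zeros((300,800,3),np.uint8)
o[:,:400]=cv2.resize(np.array(S["image"])[150:270,200:360,::-1],(400,300))
o[:,400:]=cv2.resize(np.array(w["image"])[:,:,::-1],(400,300))
cv2.imwrite("pics/c5.png",o)
E
```

```text
(no output)
```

View pics/c5.png

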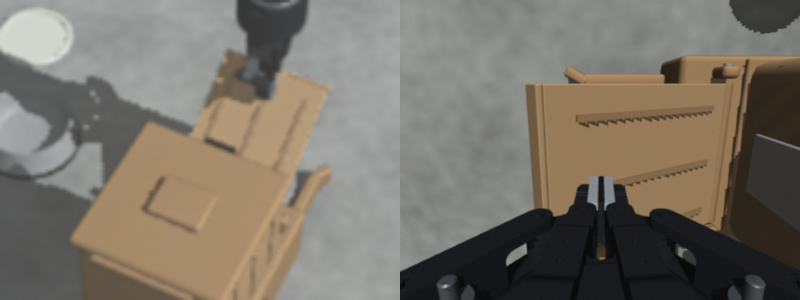

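The flap is about half down with the fingers on its upper face. Continuing the arc.

Emit:
apply_moves([
  [[0,-0.6,1],[0,0,0],0],
  [[0,-1,2],[0,0,0],0],
  [[0,-1.4,3],[0,0,0],0],
  [[0,-1.6,4],[0,0,0],0],
  [[0,-1.8,5],[0,0,0],0],
  [[0,-1.9,6],[0,0,0],0],
  [[0,-1.9,6.6],[0,0,0],0],
  [[0,-1.9,6.9],[0,0,0],0],
  [[0,-1.9,6.9],[0,0,0],0],
])

```text
t: 9.88
position: [0.5807, 0.0405, 0.0961]
orientation: [[0.122, 0.993, 0.0], [0.993, -0.122, -0.0], [0.0, 0.0, -1.0]]
ft_force: [-0.2, 0.5, 0.9]
opening: 0.0002
grip_force: 0.4
```

Emit:
apply_moves([
  [[0,0,0.2],[0,0,0],0],
  [[0,0,0.3],[0,0,0],0],
  [[0,0,0.3],[0,0,0],0],
])

```text
t: 10.13
position: [0.5809, 0.0405, 0.0956]
orientation: [[0.122, 0.993, 0.002], [0.993, -0.122, 0.0], [0.0, 0.002, -1.0]]
ft_force: [-9.7, -0.6, 27.2]
opening: -0.0002
grip_force: 13.4
```

Firm stop at 95.6 mm, so the flap is shut. Lifting off, then checking.

Emit:
apply_moves([
  [[0,0,0.3],[0,0,0],0],
  [[0,0,0],[0,0,0],0],
  [[0,0,-1],[0,0,0],0],
  [[0,0,-3],[0,0,0],0],
  [[0,0,-6],[0,0,0],0],
  [[0,-4,-9],[0,0,0],0],
  [[0,-8,-12],[0,0,0],0],
  [[0,-12,-14],[0,0,0],0],
  [[0,-16,-15],[0,0,0],0],
  [[0,-18,-15],[0,0,0],0],
  [[0,-18,-15],[0,0,0],0],
  [[0,-18,-15],[0,0,0],0],
])

```text
t: 11.13
position: [0.4013, 0.0626, 0.2439]
orientation: [[0.121, 0.993, 0.003], [0.993, -0.121, 0.0], [0.001, 0.003, -1.0]]
ft_force: [0.9, 0.4, -0.6]
opening: -0.0001
grip_force: 0.0
```

```bash
python3 - <<'E'
from h import *
s=status.observe();print(s["t"],s["position"],s["ft_force"])
S=vision.camera("scene");w=vision.camera("wrist")
o=np.zeros((600,800,3),np.uint8)
o[:300,:400]=cv2.resize(np.array(S["image"])[150:270,200:360,::-1],(400,300))
o[:300,400:]=cv2.resize(np.array(w["image"])[:,:,::-1],(400,300))
o[300:,:400]=cv2.resize(np.array(S["image"])[:,:,::-1],(400,300))
cv2.imwrite("pics/c6.png",o)
E
```

```text
11.1333 [0.4012598  0.06263635 0.24390518] [ 0.89331571  0.41938213 -0.59298666]
```

View pics/c6.png

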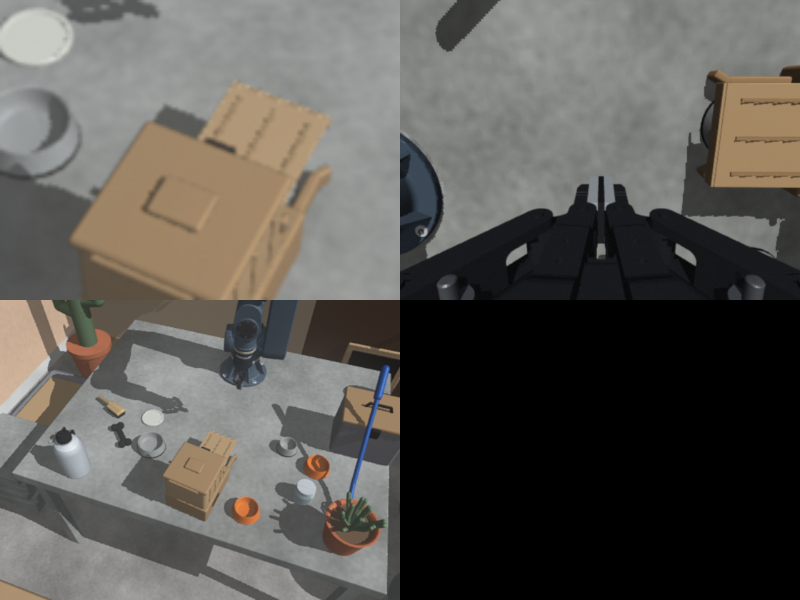

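The flap lies level over the bowl, and all the other objects are where they started. Handing in.

```bash
python3 -c "
from rig import job
print(job.close_job())"
```

```text
the job is handed in; nothing more can be done
None
```

The medium bowl is fully home in the bay with the flap shut over it, everything else looked unmoved in the last picture, and the job is handed in at about 11 s of the 72 s allowed, with no verdict returned.

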